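Start the tile-drying cabinet: shut its door and refit and hold in the timer knob

TASK

Start the drying cabinet with the painted tiles in it: first push its glass door shut until it snaps home on its ball catch, then pick up the black timer knob that has come off, turn it so that the flat in its bore matches the flat on the brass shaft on top of the cabinet, and push it fully onto the shaft. Then press the knob right in against its spring, which starts the timer, and finish while still holding it pressed in; leave the door shut and do not disturb the palette, jar, brush or paint pot.

Things in the scene. Friction and masses are not known exactly. Their poses are not given: they have to be found in the camera images.
- cabinet: Cream drying cabinet, fixed, 280 deep (x) x 300 wide (y) x 210 mm high; origin: centre of its underside. The door closes its front (-x side). The timer dial and brass shaft stand on its flat top, 75 mm behind the front and 40 mm right of the middle seen from the front: at (-65, -40) mm in its frame. Otherwise the top is clear.
- door (a joint): Door angle, rad: 0 = shut on its stop, grows as it swings out towards -x; starts 0.3 to 0.6. A spring ball in the right jamb meets the door's spear at about 0.045 and must be overcome (about 10 N at the free edge) down to 0.02, then it draws the door to 0 and keeps it. Until then the door stays where it is left.
- door_hinge (a point): On the door's vertical hinge axis, level with the door's top edge (206 mm above the table), in the middle of the door's thickness; the hinge is at the left (+y) end seen from the robot. Its axes turn with the door: -y runs from the hinge along the door, -x points out of its front.
- door_push (a point): Point to push on the outer face of the door's plain 40 mm top rail: 180 mm from the hinge axis, 9 mm in front of it, 20 mm below the top edge; axes as door_hinge. Door 292 wide, 184 high, 18 mm thick, cream frame, glass pane. A steel bar handle stands 35 mm off the face near the free edge, from 45 to 135 mm above the table.
- shaft_tip (a point): Centre of the end of the upright brass D-shaft, 12 mm in diameter, 231 mm above the table (21 above the cabinet top) when out. Its flat, 1.5 mm from the axis, faces its own +x; so does the white line on the black 54 mm dial at its foot. The last 3 mm taper by 1.5 mm all round. Stands turned up to 0.8 rad either way from the cabinet's x; light friction (0.06 N m) holds it.
- start (a joint): Push travel of the shaft, m: 0 = out, 0.005 = pressed down to its stop. A spring resists with 4 N at first and 9 N at the stop, and pushes it out again when let go.
- knob: Loose black knob, about 60 g, upright on the table, bore down; origin: centre of its underside, z up. Round skirt 42 mm wide, 16 mm high; on it a straight bar grip 38 mm long (x), 12 mm wide (y), from 16 to 34 mm above the underside. A white line on the bar and skirt marks its +x side; the bore's flat is on that side, so it fits when this line points the same way as the dial's.
- knob_bore (a point): Centre of the floor of the knob's D-bore, 13 mm above its underside; meets shaft_tip when the knob is fully on (underside then 8 mm above the cabinet top, 3 mm when pressed in). The bore opens 1 mm above the underside, is 12 mm deep and has 0.6 mm of play all round the shaft.
- palette: Bystander: round cream paint palette, 208 mm wide, 16 mm high; origin at the centre of its underside.
- jar: Bystander: white jar, 72 mm wide, 100 mm high, with brushes standing in it up to about 220 mm; origin at the centre of its underside.
- brush: Bystander: purple paintbrush 210 mm long, 12 mm thick, lying along its x axis; origin on the table under its middle.
- paintpot: Bystander: red paint pot with a white lid, 62 mm wide, 47 mm high; origin at the centre of its underside.

How it is judged (in metres and radians):
On the way, in this order (a step that is already met when the one before it is completed fails the run):
1. the door is shut and held by its catch (value of joint door below 0.012 rad), for 0.2 s.
2. with the door still shut, the knob is fully on the shaft, flat to flat (value of joint door below 0.012 rad and distance between knob_bore and shaft_tip below 0.003 m and angle between the x axis of knob and the x axis of shaft_tip, either way round below 0.5 rad and angle between knob's own z axis and vertical below 0.12 rad), for 0.1 s.
At the end, for the whole second after the job is handed in: Door shut on its catch (within 0.012 rad); knob fully on the shaft, white lines matching (bore floor within 3 mm of the shaft's end, line within 0.5 rad, upright within 0.12 rad); the fingers touch the knob with over 2 N and hold it in by over 3.5 of its 5 mm (all of step 2 and value of joint start above 0.0035 m and contact force between the fingers and knob above 2 N); the arm keeps its last pose, push and grip.
It fails at once if the palette is disturbed (moved more than 30 mm) (distance of palette from where it was at the start of the episode above 0.03 m).
It fails at once if the jar is disturbed (moved more than 30 mm) (distance of jar from where it was at the start of the episode above 0.03 m).
It fails at once if the brush is disturbed (moved more than 30 mm) (distance of brush from where it was at the start of the episode above 0.03 m).
It fails at once if the paintpot is disturbed (moved more than 30 mm) (distance of paintpot from where it was at the start of the episode above 0.03 m).
It also fails if it takes over 64 s, if anything falls off the work surface, if the arm or the gripper's body presses on something with over 40 N, if the wrist force passes 120 N, or if a joint passes its speed limit or range.

ROBOT

A 7-joint arm with a two-finger parallel gripper is mounted at the origin on the work surface. World frame = base frame: x ahead of the robot, y to its left, z up, the work surface at z = 0. Lengths are in mm, angles in degrees, forces in N, time in s.
With the tool pointing down it reaches from about 400 to 875 mm from the base axis. Payload 6.5 kg.
Tool frame: the origin (TCP) lies on the centre line of the jaws, within the pads' length; the fingertips stand 19 mm ahead of it and the grasp point (between the pads) is the TCP; z points along the fingers, y is the line along which they close (so a half turn about z gives the same grasp; the last joint's range is limited). The gripper opens to 85 mm and grips with 20 to 120 N. Pads are 22 mm wide; open, the fingers measure 114 mm over their backs; the gripper's body (76 mm by 85 mm) begins 54 mm behind the grasp point. The pads swing forward as they close: fully open they stand 13 mm farther back than shut.
Start: joints at [59.977, 30.733, -0.252, 88.115, 0.149, 61.152, -4.079], TCP at [287.279, -583.061, 250.29] pointing down, gripper open.
Joint ranges: [-154.64, 154.64], [-21.42, 123.67], [-72.66, 72.17], [13.99, 137.28], [-74.86, 254.86], [10.95, 109.41], [-158.01, 158.01]. Speed limits (degrees/s): [136.94, 136.94, 180, 180, 180, 180, 180].

INTERFACE

Orientations are given as a 3x3 rotation matrix whose columns are the frame's x, y, z axes.
In Python, from cell import status, imaging, bot, finder gives the robot as it stands. The module is installed in compiled form; this text tells all that it offers.
- The arm moves only by the tool apply_moves, never from a script. Its argument "motion" is a list of rows, each a list of 5 numbers: the opening, from 0 (shut) to 1 (fully open), then the shift along the tool's x, y, z in m, then the turn about the tool's z in degrees. A call has 1 to 5 rows; each row is the pose to reach, as a shift and turn from the pose commanded when the call began, along the tool's axes at that moment; what a row does not reach only later rows make up. A row lasts 1/10 s, in which the tool goes at most 50 mm and 8.59 degrees, less where a joint would pass 70% of its speed; a pose out of reach is approached as far as the arm can. A call with a gripper value outside its range is refused whole. The fingers move at their own pace and stop on an object; "force" is the grip in N (left out, the last holds). Time passes only in rows, so rows that repeat a pose let the fingers close. It gives the time, the measured TCP pose, the force, the opening and the grip force at its end, in the units of the state.
- status.get_obs(): the state, without advancing time (a new reading comes with each control period).
- imaging.snapshot(name): name is "scene" or "top" or "wrist"; returns a dict with "image" (384x512x3 uint8, red, green, blue), "depth" (384x512 float32, mm along the optical axis (not along the pixel's ray), 0 where there is no reading), "fov_y" (degrees; the focal length in pixels is half the picture's height over the tangent of half this angle, whatever the lens; pixels are square), "cx", "cy" (the principal point, pixels), "k1" (the pictures are not rectified: a ray, as slopes to the right and down, at radius r is drawn at 1 + k1 r^2 times it, then the intrinsics apply), "R" (3x3) and "t" (3): a world point X has camera coordinates R X + t; the wrist camera has in their place "mount" (4x4, takes a point from camera to tool coordinates, whose origin is the TCP and whose axes are the flange's). Camera axes: x right, y down, z forward; pixel columns grow to the right and rows downward; lengths in mm; the calibration is good to about 2 mm. A picture is of the moment at which its call begins: read the wrist's pose just before it.
- bot.hand_in(): hands the job in; it is judged then, once.
Trained networks look in the newest picture that a camera, given by its name, has taken for a name from the list of things; names that differ only in an ending like _2 or _b are one class to them, and where a whole thing is asked for, a point or a joint stands for the part that bears it (a point fixed in the world has none). Each returns a list of dicts, best first, with "confidence" (0 to 1); they miss things now and then, are a little off and sometimes report something else, mostly with a low value. They report only what shows in the picture. A call takes as long as a camera call.
- finder.look_for(camera, name): "rect" ([centre column, centre row, width, height] in pixels, round what is visible of it).
- finder.silhouettes(camera, name): "pixels" (384x512 bool, what is visible of it) and "rect" ([centre column, centre row, width, height] in pixels, round what is visible of it).
- finder.pinpoint(camera, name): "pixel" ([column, row] in pixels: a listed point, or the origin of a listed thing).
The state is a dict: "t": time; "joint_pos": joint angles; "joint_vel": joint speeds; "joint_efforts": joint torques, N m; "tool_pos": TCP position; "tool_rot": TCP orientation; "contact_force": force on the tool from outside, world axes, zero at the start; "ft_torque": the same for the moment, N m; "gripper_width": opening from 0.0 (shut) to 1.0 (fully open); "grasp_force": force on a finger pad.
Only numpy, scipy, OpenCV 4.12 (cv2) and the standard library are available. Lean on these libraries where they do the work, as an engineer would, in place of code of your own. Each camera call takes 0.05 s, during which the arm holds its last target. There are 200 camera calls.

## Working session

There is one attempt and no reset: what is moved stays moved. The work goes in short steps, Python scripts to look and compute and a tool call to move; the robot and the scene stay as the last step left them, time stands still between calls to the robot, and variables do not carry over. Pictures are saved under pics/ and viewed, at most 10 in all, crops included, and the job is handed in when it is done.

Besides the shell and the picture viewer there is one more tool, called after "Emit:" by a JSON object that holds its "method" and its "body", one argument or row to a line. apply_moves: Moves the arm, as the interface text tells. Its arguments: {"type":"object","properties":{"motion":{"type":"array","items":{"type":"array","items":{"type":"number"}}},"force":{"type":"number"}},"required":["motion"]}

```bash
mkdir -p pics
cat > h.py <<'E'
import numpy as np, cv2
from cell import status, imaging, bot, finder
def snap(c):
    o=status.get_obs(); s=imaging.snapshot(c)
    if 'mount' in s:
        M=np.array(s['mount']); R=np.array(o['tool_rot']); p=np.array(o['tool_pos'])
        p=p*(1 if np.abs(p).max()>5 else 1000)
        s['Rc']=R@M[:3,:3]; s['c']=R@M[:3,3]+p
    else:
        R=np.array(s['R']); s['Rc']=R.T; s['c']=-R.T@np.array(s['t'])
    s['f']=192/np.tan(np.radians(s['fov_y'])/2)
    return s
def ray(s,px):
    K=np.array([[s['f'],0,s['cx']],[0,s['f'],s['cy']],[0,0,1]])
    q=cv2.undistortPoints(np.array(px,float).reshape(-1,1,2),K,np.array([s['k1'],0,0,0,0.]))[:,0]
    return np.c_[q,np.ones(len(q))]
def onz(s,px,z):
    d=ray(s,px)@s['Rc'].T
    return s['c']+d*((z-s['c'][2])/d[:,2])[:,None]
def dep(s,px):
    px=np.array(px,float).reshape(-1,2); i=np.round(px).astype(int)
    return s['c']+(ray(s,px)*s['depth'][i[:,1],i[:,0]][:,None])@s['Rc'].T
def proj(s,X):
    X=(np.array(X,float).reshape(-1,3)-s['c'])@s['Rc']
    q=X[:,:2]/X[:,2:]; r2=(q**2).sum(1,keepdims=True)
    return q*(1+s['k1']*r2)*s['f']+[s['cx'],s['cy']]
def save(n,im): cv2.imwrite('pics/'+n+'.png',im[...,::-1])
E
python3 - <<'E'
from h import *
np.set_printoptions(precision=1,suppress=True)
o=status.get_obs(); print(o['tool_pos'],o['tool_rot'],o['contact_force'])
zs=dict(cabinet=0,door_hinge=206,door_push=186,shaft_tip=231,knob=0,palette=0,jar=0,brush=0,paintpot=0)
ims=[]
for c in ['scene','top']:
    s=snap(c); ims.append(s['image']); print(c,s['c'],s['fov_y'],s['k1'])
    for n,z in zs.items():
        for d in finder.pinpoint(c,n)[:2]:
            print(n,round(d['confidence'],2),np.array(d['pixel']),onz(s,[d['pixel']],z)[0])
save('a',cv2.resize(np.vstack(ims),(450,675))[:600] if 0 else ims[0]); save('b',ims[1])
E
```

```text
[ 287.  -582.5  249.4] [[ 0.9  0.4 -0. ]
 [ 0.4 -0.9  0. ]
 [-0.  -0.  -1. ]] [0.2 0.4 0.5]
scene [ 696.3 -338.9 1122.8] 54.9301622447329 -0.09192011709501231
door_hinge 0.97 [279.5 132.8] [548.9 259.  206. ]
door_push 0.69 [269.2 107.9] [484.3 347.6 186. ]
knob 0.5 [175.3 328.7] [ 464.3 -348.9    0. ]
palette 0.56 [269.7 103.9] [437.4 502.2   0. ]
jar 0.66 [257.5 335.3] [ 691.5 -276.5    0. ]
brush 0.69 [204.8 196.9] [371.  63.   0.]
paintpot 0.87 [223.5 336.3] [ 602.  -315.3    0. ]
top [ 367.9   63.4 1036.2] 56.97920026424145 0.007584414150682306
door_hinge 0.93 [179.6 193.9] [533.5 264.3 206. ]
door_hinge 0.38 [251.2 221.6] [479.   87.6 206. ]
door_push 0.56 [246.9 220.7] [483.1  98.7 186. ]
shaft_tip 0.46 [261.5 156. ] [634.3  74.3 231. ]
shaft_tip 0.16 [257.2 275.3] [357.1  64.6 231. ]
knob 0.63 [402.6 243. ] [ 476.  -349.1    0. ]
palette 0.81 [117.1 236.7] [434.2 481.4   0. ]
jar 0.58 [377.7 169.3] [ 693.4 -277.1    0. ]
brush 0.78 [260.  272.8] [361.5  57.4   0. ]
paintpot 0.79 [389.3 201. ] [ 597.7 -311.5    0. ]
```

View pics/a.png

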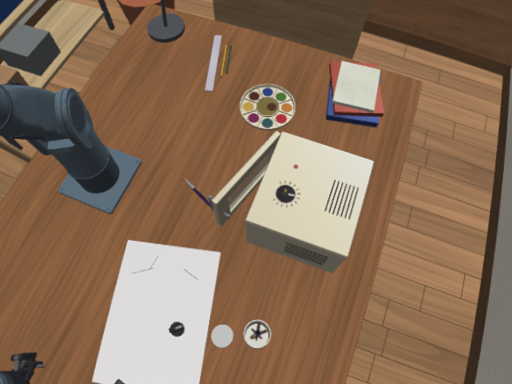

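View pics/b.png

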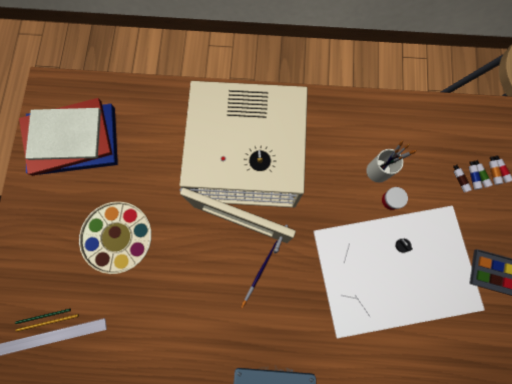

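Both views show the cabinet with its door ajar (top: door from (190,195) to (293,235)). The dial is at (260,160), its line pointing up; the knob is at (403,245) on the paper. The brush lies at (260,272), close to the door's free end, and the pot and jar are behind the knob. Next I refine with depth.

Run:
```python
from h import *
np.set_printoptions(precision=3,suppress=True)
s=snap('top')
v,u=np.mgrid[0:384,0:512]; px=np.c_[u.ravel(),v.ravel()]
P=dep(s,px).reshape(384,512,3)
z=P[...,2]
m=((z>204)&(z<217)&(v<215)&(u>170)&(u<315)).astype(np.uint8)
n,l,st,c=cv2.connectedComponentsWithStats(m)
for i in range(1,n):
    if st[i,4]>100:
        q=P[l==i]; r=cv2.minAreaRect(q[:,:2].astype(np.float32)); print('top',st[i],r,q[:,2].mean(), cv2.boxPoints(r).tolist())
# door
m=(z>190)&(z<214)&(v>185)&(u>175)&(u<305)
# dark dial on top
g=s['image'].astype(int).sum(2)
d=((g<200)&(z>195)&(np.hypot(u-260,v-160)<22)); print('dial',d.sum(),P[d].mean(0),onz(s,[px[d.ravel()].mean(0)],212))
for name in ['door_hinge','cabinet','knob']:
    for x in finder.silhouettes('top',name)[:1]:
        M=x['pixels']; q=P[M]; print(name,x['confidence'],M.sum(),np.percentile(q[:,2],[5,50,95]))
        if name=='door_hinge':
            q=q[(q[:,2]>198)&(q[:,2]<212)]; r=cv2.minAreaRect(q[:,:2].astype(np.float32)); print(r,cv2.boxPoints(r).tolist(),cv2.fitLine(q[:,:2].astype(np.float32),cv2.DIST_HUBER,0,.01,.01).ravel())
        if name=='knob':
            print(q.mean(0))
c=s['image']
a=cv2.resize(c[130:190,225:305],(640,480),interpolation=cv2.INTER_CUBIC)
save('c',a)
```

```text
top [  180    81   128   134 13216] ((664.84814453125, 117.85903930664062), (340.8357849121094, 300.28839111328125), 0.8974229693412781) 209.67116240730982 [[492.09954833984375, 265.3156433105469], [496.80279541015625, -34.935882568359375], [837.5967407226562, -29.597564697265625], [832.8934936523438, 270.6539611816406]]
dial 294 [625.176  78.37  220.132] [[627.832  78.383 212.   ]]
cabinet 0.8 16109 [ 37.726 209.344 212.132]
knob 0.62 197 [ 4.99  17.368 35.579]
[ 468.445 -340.146   26.388]
```

View pics/c.png

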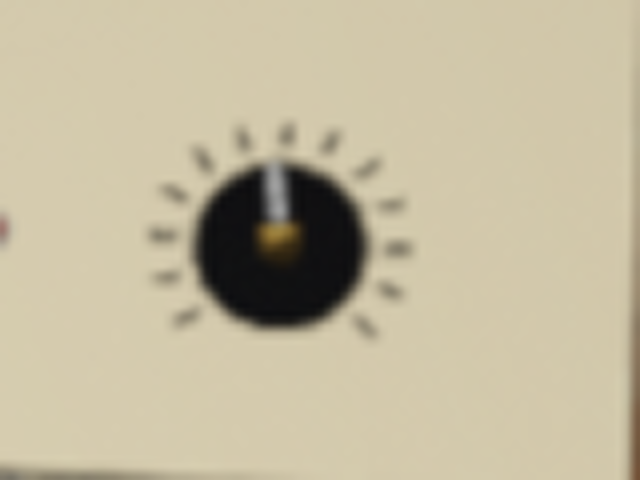

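The crop shows the dial centred at (280,243) with its white line pointing up and slightly left. The shaft yaw is therefore about +3°, and the shaft stands at about (628, 78).

```bash
cat >> h.py <<'E'
def go(X,yaw):
    "shift (mm, tool axes) and turn (deg) to world X and yaw of tool x, tool down"
    o=status.get_obs(); R=np.array(o['tool_rot']); p=np.array(o['tool_pos'])
    y0=np.degrees(np.arctan2(R[1,0],R[0,0]))
    print('go',np.round(R.T@(np.array(X)-p),1),'turn',round(y0-yaw,2),'yaw',round(y0,2),'force',np.round(o['contact_force'],1),'pos',np.round(p,1),'t',o['t'])
E
python3 - <<'E'
from h import *
go([450,-300,250],0); go([430,90,250],0)
s=snap('top')
v,u=np.mgrid[0:384,0:512]; px=np.c_[u.ravel(),v.ravel()]
g=s['image'].astype(int)
# white-balance free: door top edge pts by pixel reading
print(onz(s,[[184,193],[190,190],[294,232],[291,240],[183,201],[240,213],[236,221]],206).round(1))
P=dep(s,px).reshape(384,512,3)
for c in range(195,295,12): print(c,P[190:245:3,c,2].astype(int))
E
```

```text
go [ 271.1 -182.     0.3] turn 26.24 yaw 26.24 force [ 0.4  0.1 -0.8] pos [ 287.3 -583.1  250.3] t 1.2
go [ 4.255e+02 -5.406e+02  3.000e-01] turn 26.24 yaw 26.24 force [ 0.4  0.1 -0.8] pos [ 287.3 -583.1  250.3] t 1.2
[[536.4 254.  206. ]
 [544.8 240.4 206. ]
 [461.8 -14.4 206. ]
 [442.6  -8.3 206. ]
 [516.8 254.1 206. ]
 [497.6 115.7 206. ]
 [477.9 123.5 206. ]]
195 [150 207 206 201 148  74   1  -2   0   0  -2   0  -1  -1  -2   0  -1   0
   1]
207 [152 108 203 204 207 180  62  41   0  -2   0  -2   0   0   0   0   0   0
   0]
219 [153  21  26  23 206 206 204  98  50   0   0  -2   0  -2   1   0  -2  -2
   2]
231 [ 26  25  24  56  21   1 204 207 185  68  48   1  -1   0   0   0   4   0
  -4]
243 [152  20 106  54  22   0  -3 205 208 205 104  51  -2   1   0   0  -2  -5
  -1]
255 [204 154 103  55  22   0   2   1   0 209 205 191  73  51   0  -2  -4  -1
   3]
267 [208 154  22  24  23  19   0  -1   1   1 207 206 204 110  52   5   0   5
  -1]
279 [209 151  23  25  52  23   0   0   0   0   0   0 206 205 194 136  62 133
 130]
291 [210  28  98 104  57  22  -2  -1   2   0   0   0   0 206 204 204 166   0
   0]
```

Emit:
{"method": "apply_moves", "body": {
  "motion": [
    [0, 0.04, -0.025, 0, 8],
    [0, 0.08, -0.05, 0, 16],
    [0, 0.12, -0.08, 0, 24],
    [0, 0.16, -0.11, 0, 26.2],
    [0, 0.2, -0.15, 0, 26.2]
  ],
  "force": 40
}}

```text
t: 1.75
tool_pos: [399.7, -364.5, 250.5]
tool_rot: [[1.0, 0.0, 0.001], [0.0, -1.0, -0.001], [0.001, 0.001, -1.0]]
contact_force: [1.5, -0.7, -0.2]
gripper_width: 0.144
grasp_force: 0.0
```

```bash
python3 -c "
from h import *
go([425,90,250],0)"
```

```text
go [ 2.530e+01 -4.544e+02  3.000e-01] turn 0.01 yaw 0.01 force [ 1.5 -0.7 -0.2] pos [ 399.7 -364.5  250.5] t 1.75
```

Emit:
{"method": "apply_moves", "body": {
  "motion": [
    [0, 0.02, -0.046, 0, 0],
    [0, 0.03, -0.094, 0, 0],
    [0, 0.03, -0.142, 0, 0],
    [0, 0.03, -0.19, 0, 0],
    [0, 0.03, -0.238, 0, 0]
  ]
}}

```text
t: 2.25
tool_pos: [428.0, -126.5, 250.6]
tool_rot: [[1.0, 0.001, 0.001], [0.001, -1.0, -0.0], [0.001, 0.0, -1.0]]
contact_force: [1.2, 1.3, 0.1]
gripper_width: 0.0
grasp_force: 0.0
```

Emit:
{"method": "apply_moves", "body": {
  "motion": [
    [0, 0, -0.048, 0, 0],
    [0, -0.002, -0.096, 0, 0],
    [0, -0.004, -0.144, 0.0, 0],
    [0, -0.005, -0.19, 0.01, 0],
    [0, -0.005, -0.218, 0.03, 0]
  ]
}}

```text
t: 2.75
tool_pos: [423.9, 93.6, 221.5]
tool_rot: [[1.0, 0.004, 0.004], [0.004, -1.0, 0.002], [0.004, -0.002, -1.0]]
contact_force: [1.0, 0.3, 0.2]
gripper_width: -0.002
grasp_force: 0.0
```

Emit:
{"method": "apply_moves", "body": {
  "motion": [
    [0, 0, 0, 0.025, 0],
    [0, 0.01, 0, 0.026, 0],
    [0, 0.02, 0, 0.026, 0],
    [0, 0.03, 0, 0.026, 0],
    [0, 0.035, 0, 0.026, 0]
  ]
}}

```text
t: 3.25
tool_pos: [460.4, 89.1, 195.4]
tool_rot: [[1.0, -0.002, 0.003], [-0.002, -1.0, 0.001], [0.003, -0.001, -1.0]]
contact_force: [-0.5, 0.5, -0.3]
gripper_width: 0.001
grasp_force: 0.0
```

Emit:
{"method": "apply_moves", "body": {
  "motion": [
    [0, 0.008, 0, 0, 0],
    [0, 0.016, 0, 0, 0],
    [0, 0.024, 0, 0, 0],
    [0, 0.032, 0, 0, 0],
    [0, 0.04, 0, 0, 0]
  ]
}}

```text
t: 3.75
tool_pos: [498.6, 89.7, 194.3]
tool_rot: [[1.0, 0.001, -0.0], [0.001, -1.0, -0.0], [-0.0, 0.0, -1.0]]
contact_force: [-0.9, -0.1, 0.0]
gripper_width: -0.001
grasp_force: 0.2
```

Emit:
{"method": "apply_moves", "body": {
  "motion": [
    [0, 0.003, 0, 0, 0],
    [0, 0.006, 0, 0, 0],
    [0, 0.009, 0, 0, 0],
    [0, 0.012, 0, 0, 0],
    [0, 0.014, 0, 0, 0]
  ]
}}

```text
t: 4.25
tool_pos: [512.2, 89.7, 194.3]
tool_rot: [[1.0, 0.001, -0.0], [0.001, -1.0, -0.0], [-0.0, 0.0, -1.0]]
contact_force: [-0.6, -0.2, -0.1]
gripper_width: 0.002
grasp_force: 0.3
```

Emit:
{"method": "apply_moves", "body": {
  "motion": [
    [0, 0.002, 0, 0, 0],
    [0, 0.004, 0, 0, 0],
    [0, 0.006, 0, 0, 0],
    [0, 0.008, 0, 0, 0],
    [0, 0.008, 0, 0, 0]
  ]
}}

```text
t: 4.75
tool_pos: [517.9, 89.6, 194.0]
tool_rot: [[1.0, 0.001, -0.005], [0.001, -1.0, -0.001], [-0.005, 0.001, -1.0]]
contact_force: [-7.8, -1.4, 6.6]
gripper_width: 0.0
grasp_force: 4.0
```

Run:
```python
from h import *
s=snap('top'); go([0,0,0],0)
print([ (d['pixel'],d['confidence']) for d in finder.pinpoint('top','door_push')+finder.pinpoint('top','door_hinge')])
save('d',cv2.resize(s['image'][100:260,170:330],(600,600),interpolation=cv2.INTER_CUBIC))
```

```text
go [-517.    89.   196.6] turn 0.04 yaw 0.04 force [-8.1 -1.   5.8] pos [517.9  89.6 194. ] t 4.8
[([179.3, 192.4], 0.72)]
```

View pics/d.png

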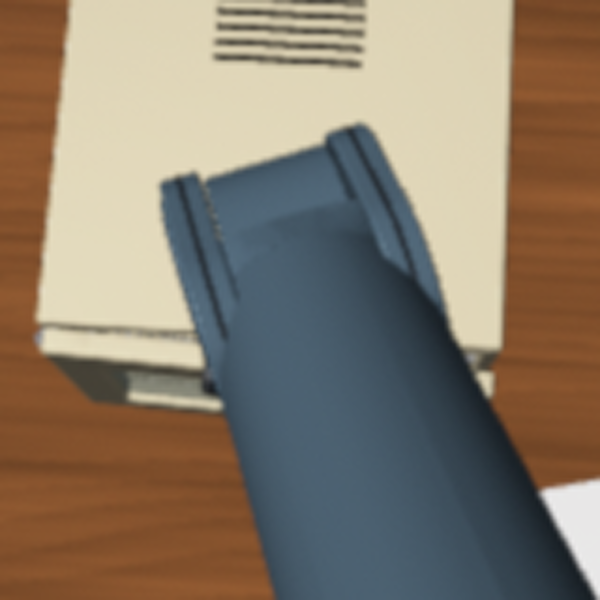

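The door is nearly shut: in the crop its top rail runs parallel to the cabinet front at row ~340, with a small gap left at the right. I keep pushing to get past the catch.

Emit:
{"method": "apply_moves", "body": {
  "motion": [
    [0, 0.002, 0, 0, 0],
    [0, 0.004, 0, 0, 0],
    [0, 0.006, 0, 0, 0],
    [0, 0.006, 0, 0, 0]
  ]
}}

```text
t: 5.3
tool_pos: [518.5, 89.4, 193.3]
tool_rot: [[1.0, 0.001, -0.016], [0.001, -1.0, -0.003], [-0.016, 0.003, -1.0]]
contact_force: [-25.3, -1.5, 18.8]
gripper_width: 0.0
grasp_force: 12.7
```

Emit:
{"method": "apply_moves", "body": {
  "motion": [
    [0, -0.01, 0, 0, 0],
    [0, -0.04, 0, 0, 0],
    [0, -0.06, 0.02, -0.01, 0],
    [0, -0.07, 0.06, -0.03, 0],
    [0, -0.07, 0.1, -0.05, 0]
  ]
}}

```text
t: 5.8
tool_pos: [454.6, -10.8, 244.7]
tool_rot: [[1.0, 0.003, -0.001], [0.003, -1.0, 0.0], [-0.001, -0.0, -1.0]]
contact_force: [1.2, -0.2, -0.6]
gripper_width: -0.001
grasp_force: 0.0
```

Emit:
{"method": "apply_moves", "body": {
  "motion": [
    [0, -0.01, 0.048, 0, 0],
    [0, -0.01, 0.096, 0, 0],
    [0, -0.01, 0.144, 0, 0],
    [0, -0.01, 0.19, 0, 0]
  ]
}}

```text
t: 6.2
tool_pos: [446.2, -202.6, 244.8]
tool_rot: [[1.0, 0.0, 0.002], [0.0, -1.0, -0.001], [0.002, 0.001, -1.0]]
contact_force: [0.7, -0.2, -0.1]
gripper_width: 0.002
grasp_force: 0.0
```

Run:
```python
from h import *
s=snap('top'); go([470,-340,200],0)
v,u=np.mgrid[0:384,0:512]; P=dep(s,np.c_[u.ravel(),v.ravel()]).reshape(384,512,3); z=P[...,2]
for c in range(190,304,12):
    k=np.where(z[180:225,c]>195)[0].max()+180; print(c,P[k,c].round(1),end=' ')
save('e',cv2.resize(s['image'][100:260,170:330],(600,600),interpolation=cv2.INTER_CUBIC))
```

```text
go [ 25.8 128.2  45.7] turn -0.5 yaw -0.5 force [-0.2 -7.4  0.9] pos [ 445.2 -211.3  244.9] t 6.25
190 [534.9 239.2 206.7] 202 [533.6 211.3 198.9] 214 [532.8 181.8 201.1] 226 [531.5 152.2 205.8] 238 [530.6 123.8 195.7] 250 [529.5  94.5 199.2] 262 [ 367.9   63.4 1036.2] 274 [528.   36.6 203.1] 286 [526.6   7.2 196. ] 298 [525.7 -21.5 198.5]
```

View pics/e.png

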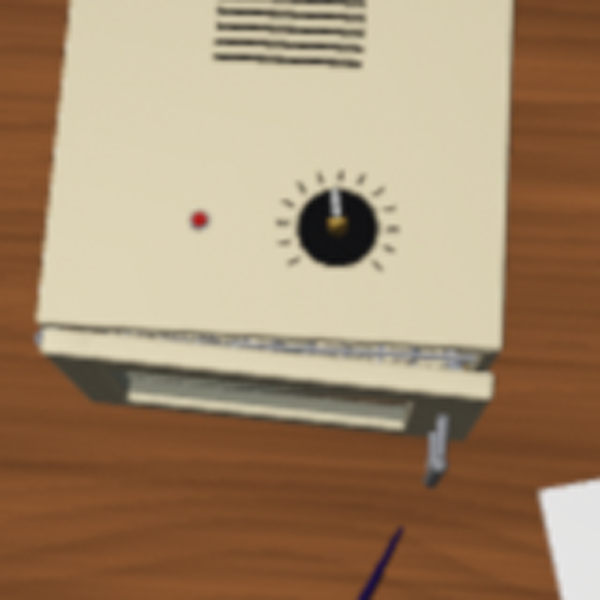

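The crop shows a gap between the cabinet front and the door widening to the right, so the door has stopped at the catch (~0.035–0.045 rad). I'll push again nearer the free edge, where the leverage is better.

Emit:
{"method": "apply_moves", "body": {
  "motion": [
    [0, 0.02, -0.048, 0, 0],
    [0, 0.03, -0.096, 0, 0],
    [0, 0.03, -0.144, 0, 0],
    [0, 0.035, -0.19, 0.02, 0],
    [0, 0.04, -0.209, 0.045, 0]
  ]
}}

```text
t: 6.75
tool_pos: [487.3, 14.1, 200.1]
tool_rot: [[1.0, 0.006, 0.005], [0.006, -1.0, 0.002], [0.005, -0.002, -1.0]]
contact_force: [0.2, 0.0, -0.3]
gripper_width: -0.002
grasp_force: 0.0
```

Emit:
{"method": "apply_moves", "body": {
  "motion": [
    [0, 0.02, 0, 0, 0],
    [0, 0.027, 0, 0, 0],
    [0, 0.03, 0, 0, 0],
    [0, 0.033, 0, 0, 0],
    [0, 0.036, 0, 0, 0]
  ]
}}

```text
t: 7.25
tool_pos: [516.2, 9.3, 198.9]
tool_rot: [[1.0, 0.0, -0.013], [0.0, -1.0, 0.0], [-0.013, -0.0, -1.0]]
contact_force: [-25.0, 5.0, 20.4]
gripper_width: 0.001
grasp_force: 12.9
```

Emit:
{"method": "apply_moves", "body": {
  "motion": [
    [0, 0.002, 0, 0, 0],
    [0, 0.004, 0, 0, 0],
    [0, 0.004, 0, 0, 0]
  ]
}}

```text
t: 7.55
tool_pos: [524.4, 8.5, 199.4]
tool_rot: [[1.0, -0.0, -0.002], [-0.0, -1.0, 0.0], [-0.002, -0.0, -1.0]]
contact_force: [-1.7, 1.0, -0.7]
gripper_width: -0.003
grasp_force: 1.0
```

It snapped home: the force dropped from 25 N to under 2 N and the tool advanced 8 mm. Next I retreat and go above the knob.

Emit:
{"method": "apply_moves", "body": {
  "motion": [
    [0, -0.04, 0, 0, 0],
    [0.3, -0.06, 0.02, -0.02, 0],
    [0.6, -0.06, 0.06, -0.045, 0],
    [1, -0.06, 0.108, -0.045, 0],
    [1, -0.06, 0.156, -0.045, 0]
  ]
}}

```text
t: 8.05
tool_pos: [466.7, -149.9, 246.2]
tool_rot: [[1.0, 0.0, 0.004], [0.0, -1.0, -0.002], [0.004, 0.002, -1.0]]
contact_force: [1.0, 0.6, -0.2]
gripper_width: 0.682
grasp_force: 0.0
```

Emit:
{"method": "apply_moves", "body": {
  "motion": [
    [1, 0, 0.048, 0, 0],
    [1, 0, 0.096, 0, 0],
    [1, 0, 0.144, 0, 0],
    [1, 0, 0.175, 0.03, 0],
    [1, 0, 0.185, 0.06, 0]
  ]
}}

```text
t: 8.55
tool_pos: [465.4, -338.7, 185.1]
tool_rot: [[1.0, -0.007, 0.003], [-0.007, -1.0, -0.005], [0.003, 0.005, -1.0]]
contact_force: [0.2, 0.7, -0.1]
gripper_width: 1.003
grasp_force: 0.0
```

Run:
```python
from h import *
np.set_printoptions(precision=1,suppress=True)
s=snap('top'); v,u=np.mgrid[0:384,0:512]; P=dep(s,np.c_[u.ravel(),v.ravel()]).reshape(384,512,3); z=P[...,2]
k=[P[np.where(z[180:225,c]>195)[0].max()+180,c,:2] for c in range(190,304,6)]; k=np.array([q for q in k if q[0]>450]); print('door line',np.polyfit(k[:,1],k[:,0],1))
b=[P[np.where(z[60:120,c]>200)[0].min()+60,c,:2] for c in range(195,304,6)]; b=np.array(b); print('back line',np.polyfit(b[:,1],b[:,0],1))
s=snap('wrist'); go([470,-345,150],0); print('cam',s['mount'])
for d in finder.pinpoint('wrist','knob')[:2]: print(d,onz(s,[d['pixel']],0))
M=finder.silhouettes('wrist','knob')
if M:
    m=M[0]['pixels']; vv,uu=np.where(m); q=dep(s,np.c_[uu,vv]); print(len(q),M[0]['confidence'])
    for lo,hi in[(27,40),(10,22)]:
        w=q[(q[:,2]>lo)&(q[:,2]<hi)]
        if len(w)>5: r=cv2.minAreaRect(w[:,:2].astype(np.float32)); print(lo,len(w),r,w.mean(0))
save('f',s['image'])
```

```text
door line [ -0. 539.]
back line [  0.2 785.4]
go [ 7.3 10.9 31.2] turn -0.24 yaw -0.24 force [-1.   1.2  0. ] pos [ 462.9 -334.1  181.3] t 8.65
cam [[   0.    -0.9   -0.3   84.6]
 [   1.     0.     0.     0.3]
 [  -0.    -0.3    0.9 -123.2]
 [   0.     0.     0.     1. ]]
{'pixel': [272.6, 163.0], 'confidence': 0.65} [[ 473.6 -348.7    0. ]]
1642 0.75
27 599 ((468.86724853515625, -346.6730041503906), (38.363670349121094, 12.421361923217773), 40.9346923828125) [ 469.8 -346.7   33.4]
10 884 ((470.21685791015625, -345.9323425292969), (38.99763870239258, 40.38134002685547), 34.770503997802734) [ 471.6 -347.3   15.7]
```

View pics/f.png

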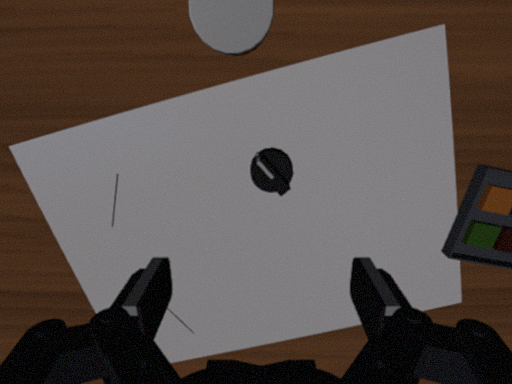

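The wrist view shows the knob at (272,170) with its white line toward the upper left (265,163). That gives a knob yaw of about +41° and agrees with the depth fit (469.5, -346.5). The door line is flat, so the door is shut.

Emit:
{"method": "apply_moves", "body": {
  "motion": [
    [1, 0.002, 0.004, 0.02, -8.5],
    [1, 0.004, 0.008, 0.04, -17],
    [1, 0.006, 0.012, 0.06, -25.5],
    [1, 0.0065, 0.0125, 0.08, -34],
    [1, 0.0065, 0.0125, 0.08, -41.2]
  ]
}}

```text
t: 9.25
tool_pos: [472.9, -343.6, 104.1]
tool_rot: [[0.747, 0.665, -0.001], [0.665, -0.747, 0.001], [-0.0, -0.001, -1.0]]
contact_force: [-0.7, 0.0, 0.4]
gripper_width: 1.003
grasp_force: 0.0
```

Emit:
{"method": "apply_moves", "body": {
  "motion": [
    [1, 0, 0, 0, 0]
  ]
}}

```text
t: 9.35
tool_pos: [474.0, -344.4, 105.9]
tool_rot: [[0.751, 0.661, 0.002], [0.661, -0.751, -0.001], [0.001, 0.002, -1.0]]
contact_force: [0.1, -0.9, 0.8]
gripper_width: 0.998
grasp_force: 0.0
```

Run:
```python
from h import *
np.set_printoptions(precision=1,suppress=True)
s=snap('wrist'); go([469.5,-346.5,39],41)
v,u=np.mgrid[0:384,0:512]; q=dep(s,np.c_[u.ravel(),v.ravel()])
for lo,hi in[(27,40),(10,22)]:
    w=q[(q[:,2]>lo)&(q[:,2]<hi)&(np.hypot(q[:,0]-470,q[:,1]+346)<32)]
    if len(w)>5: r=cv2.minAreaRect(w[:,:2].astype(np.float32)); print(lo,len(w),r,w.mean(0))
```

```text
go [-4.8 -1.9 67.1] turn 0.13 yaw 41.13 force [ 0.2 -0.6 -0. ] pos [ 474.2 -344.7  106.2] t 9.4
27 935 ((469.1214599609375, -346.5577392578125), (38.4288330078125, 11.999295234680176), 40.65521240234375) [ 470.3 -345.6   33.5]
10 1523 ((469.8768005371094, -345.9701843261719), (40.325889587402344, 40.04012680053711), 39.943180084228516) [ 470.8 -345.3   15.5]
```

Emit:
{"method": "apply_moves", "body": {
  "motion": [
    [1, -0.0048, -0.002, 0.02, 0],
    [1, -0.0048, -0.002, 0.045, 0],
    [1, -0.0048, -0.002, 0.06, 0],
    [1, -0.0048, -0.002, 0.067, 0],
    [1, -0.0048, -0.002, 0.067, 0]
  ]
}}

```text
t: 9.9
tool_pos: [468.1, -346.1, 37.2]
tool_rot: [[0.752, 0.659, -0.0], [0.659, -0.752, 0.0], [-0.0, -0.0, -1.0]]
contact_force: [-0.2, -0.1, 0.6]
gripper_width: 1.003
grasp_force: 0.0
```

Emit:
{"method": "apply_moves", "body": {
  "motion": [
    [0.05, 0, 0, 0, 0],
    [0, 0, 0, 0, 0],
    [0, 0, 0, 0, 0],
    [0, 0, 0, 0, 0],
    [0, 0, 0, 0, 0]
  ],
  "force": 60
}}

```text
t: 10.4
tool_pos: [467.9, -346.5, 37.5]
tool_rot: [[0.752, 0.659, 0.0], [0.659, -0.752, -0.0], [0.0, 0.0, -1.0]]
contact_force: [0.1, -0.3, -0.1]
gripper_width: 0.143
grasp_force: 0.0
```

Emit:
{"method": "apply_moves", "body": {
  "motion": [
    [0, 0, 0, 0, 0],
    [0, 0, 0, 0, 0],
    [0, 0, 0, 0, 0]
  ]
}}

```text
t: 10.7
tool_pos: [468.0, -346.6, 37.7]
tool_rot: [[0.752, 0.659, 0.0], [0.659, -0.752, -0.0], [0.0, 0.0, -1.0]]
contact_force: [-1.6, -0.0, 7.0]
gripper_width: 0.121
grasp_force: 60.0
```

Emit:
{"method": "apply_moves", "body": {
  "motion": [
    [0, 0, 0, -0.01, 0],
    [0, 0, 0, -0.04, 0],
    [0, 0, 0, -0.085, 0],
    [0, 0, 0, -0.13, 0],
    [0, 0, 0, -0.175, 0]
  ]
}}

```text
t: 11.2
tool_pos: [467.4, -346.1, 214.3]
tool_rot: [[0.752, 0.659, -0.0], [0.659, -0.752, 0.0], [-0.0, -0.0, -1.0]]
contact_force: [0.0, -0.5, -0.1]
gripper_width: 0.12
grasp_force: 59.3
```

Emit:
{"method": "apply_moves", "body": {
  "motion": [
    [0, 0, 0, -0.045, 8],
    [0, 0, 0, -0.085, 16],
    [0, 0, 0, -0.092, 24],
    [0, 0, 0, -0.092, 32],
    [0, 0, 0, -0.092, 38]
  ]
}}

```text
t: 11.7
tool_pos: [467.7, -346.3, 305.2]
tool_rot: [[0.999, 0.051, 0.001], [0.051, -0.999, -0.0], [0.001, 0.0, -1.0]]
contact_force: [-0.3, 0.5, -1.2]
gripper_width: 0.121
grasp_force: 59.4
```

Run:
```python
from h import *
np.set_printoptions(precision=3,suppress=True)
go([560,60,302],3)
s=snap('wrist'); save('g',s['image'])
s=snap('top'); I=s['image']; r=I[130:190,225:305]
v,u=np.mgrid[0:384,0:512]; g=I.astype(int)
d=np.hypot(u-260,v-160)<14
blk=cv2.morphologyEx((((g.max(2)<80)&d)*255).astype(np.uint8),cv2.MORPH_CLOSE,np.ones((9,9)))>0
c0=np.array([u[blk].mean(),v[blk].mean()]); C=onz(s,[c0],211.5)[0]; print('dial',c0,C)
w=blk&(g.min(2)>110)&((g.max(2)-g.min(2))<40)|(d&(v<157)&(np.abs(u-259)<4)&(v>149)&(g.min(2)>90)&(np.hypot(u-c0[0],v-c0[1])<10))
W=onz(s,np.c_[u[w],v[w]],212); m=W.mean(0); print(w.sum(),m,np.degrees(np.arctan2(m[1]-C[1],m[0]-C[0])))
```

```text
go [ 113.  -401.     3.1] turn -0.06 yaw 2.94 force [-0.3  0.5 -1.2] pos [ 467.7 -346.3  305.2] t 11.7
dial [259.532 160.428] [629.134  78.519 211.5  ]
18 [645.653  81.128 212.   ] 8.974688167110731
```

View pics/g.png

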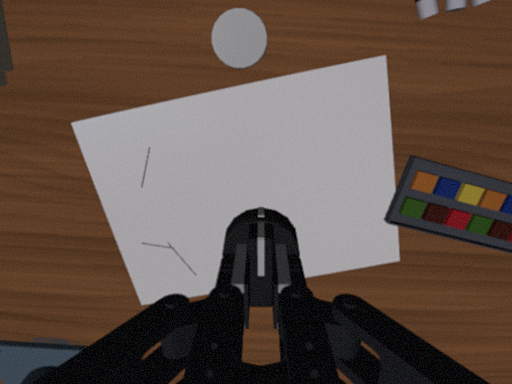

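The wrist view shows the knob held square at (261,240) with its white line pointing forward along tool +x. I carry it to just short of the shaft and look at the shaft from there.

Emit:
{"method": "apply_moves", "body": {
  "motion": [
    [0, 0.005, -0.045, 0, 0],
    [0, 0.015, -0.09, 0, 0],
    [0, 0.025, -0.138, 0, 0],
    [0, 0.035, -0.186, 0, 0],
    [0, 0.045, -0.234, 0, 0]
  ]
}}

```text
t: 12.3
tool_pos: [499.3, -108.4, 304.5]
tool_rot: [[0.998, 0.059, 0.0], [0.059, -0.998, -0.0], [0.0, 0.0, -1.0]]
contact_force: [1.2, -0.4, -0.0]
gripper_width: 0.122
grasp_force: 59.4
```

Emit:
{"method": "apply_moves", "body": {
  "motion": [
    [0, 0.01, -0.045, 0, 0],
    [0, 0.02, -0.09, 0, 0],
    [0, 0.03, -0.135, 0, 0],
    [0, 0.045, -0.175, 0, 0],
    [0, 0.045, -0.18, 0, 0]
  ]
}}

```text
t: 12.8
tool_pos: [534.6, 78.8, 304.6]
tool_rot: [[0.998, 0.068, 0.001], [0.068, -0.998, 0.004], [0.001, -0.004, -1.0]]
contact_force: [-0.0, 0.2, -0.7]
gripper_width: 0.123
grasp_force: 59.4
```

Emit:
{"method": "apply_moves", "body": {
  "motion": [
    [0, 0, 0, 0, 0],
    [0, 0, 0, 0, 0]
  ]
}}

```text
t: 13.0
tool_pos: [534.1, 70.3, 304.1]
tool_rot: [[0.998, 0.056, -0.001], [0.056, -0.998, -0.001], [-0.001, 0.001, -1.0]]
contact_force: [0.3, -1.2, -0.6]
gripper_width: 0.123
grasp_force: 59.4
```

Run:
```python
from h import *
np.set_printoptions(precision=2,suppress=True)
go([628,78,300],3)
s=snap('wrist'); np.savez('w1.npz',**{k:s[k] for k in s})
for n in ['shaft_tip','knob']:
    for d in finder.pinpoint('wrist',n)[:2]: print(n,d,onz(s,[d['pixel']],231)[0])
save('h',s['image'])
```

```text
go [94.2 -2.4  4. ] turn 0.22 yaw 3.22 force [ 0.3 -1.2 -0.6] pos [534.1  70.3 304.1] t 13.0
shaft_tip {'pixel': [255.0, 62.0], 'confidence': 0.77} [630.72  78.59 231.  ]
knob {'pixel': [260.5, 241.2], 'confidence': 0.74} [516.11  68.96 231.  ]
```

View pics/h.png

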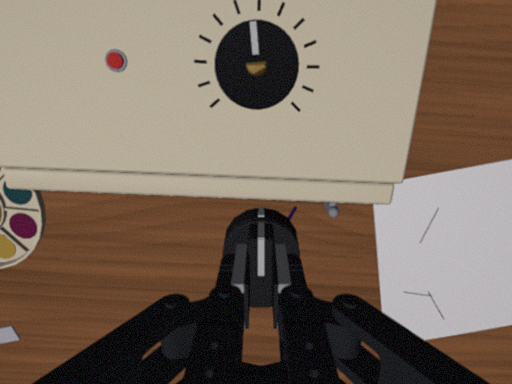

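The view shows the dial at (257,64), the shaft end at (257,67) and the dial line (253,22)–(257,53). The knob skirt is at (261,230). I fit both accurately.

```bash
cat > fit.py <<'E'
from h import *
np.set_printoptions(precision=2,suppress=True)
def circ(q):
    A=np.c_[2*q,np.ones(len(q))]; x=np.linalg.lstsq(A,(q**2).sum(1),rcond=None)[0]; return x[:2],np.sqrt(x[2]+x[:2]@x[:2])
s={k:(v if v.ndim else v.item()) for k,v in np.load('w1.npz').items()}
I=s['image'].astype(int); v,u=np.mgrid[0:384,0:512]
D=(I.max(2)<70)&(np.hypot(u-257,v-64)<46)
h=cv2.convexHull(np.c_[u[D],v[D]].astype(np.int32))[:,0]
for z in (210,212): C,r=circ(onz(s,h,z)[:,:2]); print('dial',z,C,r)
W=(I.min(2)>110)&(np.abs(u-255)<7)&(v>18)&(v<54)
p=onz(s,np.c_[u[W],v[W]],212)[:,:2]; l=cv2.fitLine(p.astype(np.float32),cv2.DIST_L2,0,.01,.01).ravel(); print('dial line',W.sum(),l,np.degrees(np.arctan2(l[1],l[0])),'to centre',np.degrees(np.arctan2(*(p.mean(0)-C)[::-1])))
W=(I.min(2)>110)&(np.abs(u-262)<6)&(v>238)&(v<276)
p=onz(s,np.c_[u[W],v[W]],300.4)[:,:2]; l=cv2.fitLine(p.astype(np.float32),cv2.DIST_L2,0,.01,.01).ravel(); print('knob line',W.sum(),l,np.degrees(np.arctan2(l[1],l[0])),p.min(0),p.max(0))
# skirt arc
e=[]
for a in np.radians(np.arange(195,346,5)):
    rr=np.arange(24,55); x=261+rr*np.cos(a); y=245+rr*np.sin(a)
    g=I.max(2)[y.astype(int),x.astype(int)]; k=np.where(g>75)[0]
    k=k[k>4]
    if len(k): e.append([x[k[0]],y[k[0]],rr[k[0]]])
e=np.array(e); print(e[:,2])
for z in (282.4,275): 
    C2,r2=circ(onz(s,e[:,:2],z)[:,:2]); print('skirt',z,C2,r2)
E
python3 fit.py
```

```text
dial 210 [629.81  78.04] 26.495978604482307
dial 212 [629.7   78.01] 26.25208725321432
dial line 221 [  0.99   0.13 646.44  80.43] 7.5520654 to centre 8.20982020897344
knob line 222 [  1.     0.06 544.25  70.6 ] 3.2271225 [534.7  68.9] [553.52  72.23]
[38. 38. 38. 39. 38. 38. 39. 38. 38. 38. 38. 38. 38. 38. 29. 29. 29. 38.
 38. 38. 38. 38. 38. 38. 50. 38. 38. 38. 39. 39. 38.]
skirt 282.4 [543.06  69.79] 18.496079287803738
skirt 275 [539.2   69.53] 19.440819166372656
```

```bash
cat >> fit.py <<'E'
print('--')
k=(e[:,2]>36)&(e[:,2]<41); q=e[k,:2]
for z in (282.4,266.4,290):
    C2,r2=circ(onz(s,q,z)[:,:2]); print('skirt',z,C2,r2,s['c'])
# upper arc only = which edge; fixed radius 21 fit
from scipy.optimize import least_squares
for z in (282.4,266.4):
    p=onz(s,q,z)[:,:2]; f=least_squares(lambda c:np.hypot(*(p-c).T)-21,[535,70]); print(z,f.x,f.fun.std(),f.fun.mean())
E
python3 fit.py | sed -n '/--/,$p'
```

```text
--
skirt 282.4 [542.6   70.22] 18.97171953917365 [618.64  74.89 427.28]
skirt 266.4 [534.2   69.71] 21.06692939387496 [618.64  74.89 427.28]
skirt 290 [546.59  70.47] 17.97649485819342 [618.64  74.89 427.28]
282.4 [539.99  70.07] 0.6359467776310592 -0.1771050774613318
266.4 [534.28  69.71] 0.20434156779819035 0.00949590987186334
```

Emit:
{"method": "apply_moves", "body": {
  "motion": [
    [0, 0.03, -0.001, 0, -2.4],
    [0, 0.065, -0.002, 0, -4.8],
    [0, 0.09, -0.0028, 0, -4.8],
    [0, 0.0958, -0.0028, 0.02, -4.8],
    [0, 0.0958, -0.0028, 0.029, -4.8]
  ]
}}

```text
t: 13.65
tool_pos: [629.9, 78.7, 273.4]
tool_rot: [[0.99, 0.138, -0.002], [0.138, -0.99, -0.001], [-0.002, 0.0, -1.0]]
contact_force: [0.8, 0.1, -0.9]
gripper_width: 0.119
grasp_force: 59.4
```

Emit:
{"method": "apply_moves", "body": {
  "motion": [
    [0, 0, 0, 0, 0],
    [0, 0, 0, 0, 0],
    [0, 0, 0, 0, 0]
  ]
}}

```text
t: 13.95
tool_pos: [629.8, 80.0, 276.4]
tool_rot: [[0.99, 0.14, 0.001], [0.14, -0.99, 0.0], [0.001, 0.0, -1.0]]
contact_force: [1.0, -0.2, -0.7]
gripper_width: 0.12
grasp_force: 59.4
```

Run:
```python
from h import *
go([629.6,78.5,267],8)
```

```text
go [-0.5  1.5  9.4] turn 0.03 yaw 8.03 force [ 1.  -0.2 -0.7] pos [629.8  80.  276.4] t 13.95
```

Emit:
{"method": "apply_moves", "body": {
  "motion": [
    [0, -0.0004, 0.0014, 0.002, 0],
    [0, -0.0004, 0.0014, 0.005, 0],
    [0, -0.0004, 0.0014, 0.008, 0],
    [0, -0.0004, 0.0014, 0.01, 0],
    [0, -0.0004, 0.0014, 0.01, 0]
  ]
}}

```text
t: 14.45
tool_pos: [629.4, 78.7, 264.8]
tool_rot: [[0.99, 0.14, -0.001], [0.14, -0.99, -0.0], [-0.001, 0.0, -1.0]]
contact_force: [-0.2, 0.2, -1.2]
gripper_width: 0.121
grasp_force: 59.4
```

Emit:
{"method": "apply_moves", "body": {
  "motion": [
    [0, 0, 0, 0.001, 0],
    [0, 0, 0, 0.002, 0],
    [0, 0, 0, 0.003, 0],
    [0, 0, 0, 0.003, 0]
  ]
}}

```text
t: 14.85
tool_pos: [629.6, 78.7, 262.1]
tool_rot: [[0.99, 0.14, -0.0], [0.14, -0.99, -0.0], [-0.0, -0.0, -1.0]]
contact_force: [-0.2, 1.2, -0.4]
gripper_width: 0.124
grasp_force: 59.4
```

Emit:
{"method": "apply_moves", "body": {
  "motion": [
    [0, 0, 0, 0.0015, 0],
    [0, 0, 0, 0.003, 0],
    [0, 0, 0, 0.0045, 0],
    [0, 0, 0, 0.0055, 0],
    [0, 0, 0, 0.0055, 0]
  ]
}}

```text
t: 15.35
tool_pos: [629.5, 78.7, 256.6]
tool_rot: [[0.99, 0.14, -0.0], [0.14, -0.99, -0.0], [-0.0, 0.0, -1.0]]
contact_force: [-0.4, 0.5, 0.0]
gripper_width: 0.124
grasp_force: 59.4
```

Emit:
{"method": "apply_moves", "body": {
  "motion": [
    [0, 0, 0, 0.001, 0],
    [0, 0, 0, 0.002, 0],
    [0, 0, 0, 0.002, 0],
    [0, 0, 0, 0.002, 0]
  ]
}}

```text
t: 15.75
tool_pos: [629.8, 78.8, 255.2]
tool_rot: [[0.99, 0.14, 0.0], [0.14, -0.99, -0.0], [0.0, 0.0, -1.0]]
contact_force: [-1.8, -0.0, 3.4]
gripper_width: 0.12
grasp_force: 59.9
```

Emit:
{"method": "apply_moves", "body": {
  "motion": [
    [0, 0, 0, 0.001, 0],
    [0, 0, 0, 0.002, 0],
    [0, 0, 0, 0.003, 0],
    [0, 0, 0, 0.004, 0],
    [0, 0, 0, 0.005, 0]
  ]
}}

```text
t: 16.25
tool_pos: [629.9, 78.8, 250.4]
tool_rot: [[0.99, 0.14, 0.001], [0.14, -0.99, 0.0], [0.001, 0.0, -1.0]]
contact_force: [-3.1, -0.3, 11.5]
gripper_width: 0.122
grasp_force: 61.0
```

Emit:
{"method": "apply_moves", "body": {
  "motion": [
    [0, 0, 0, 0.001, 0],
    [0, 0, 0, 0.002, 0],
    [0, 0, 0, 0.003, 0],
    [0, 0, 0, 0.004, 0],
    [0, 0, 0, 0.004, 0]
  ]
}}

```text
t: 16.75
tool_pos: [630.2, 78.9, 249.9]
tool_rot: [[0.99, 0.139, 0.003], [0.139, -0.99, -0.0], [0.003, 0.001, -1.0]]
contact_force: [-10.7, -1.7, 28.0]
gripper_width: 0.119
grasp_force: 63.3
```

The knob is seated and pressed to its stop: it moved 5 mm and then the force rose to 28 N. I check the door once more and hand in.

Run:
```python
from h import *
s=snap('top'); v,u=np.mgrid[0:384,0:512]; P=dep(s,np.c_[u.ravel(),v.ravel()]).reshape(384,512,3); z=P[...,2]
k=[]
for c in range(188,304,3):
    w=np.where((z[190:225,c]>192)&(z[190:225,c]<212))[0]
    if len(w): k.append(P[w.max()+190,c,:2])
k=np.array(k); k=k[(k[:,0]>515)&(k[:,0]<560)]; p=np.polyfit(k[:,1],k[:,0],1); print(len(k),p,k[0],k[-1]); go([0,0,0],0)
if len(k)>8 and abs(p[0])<0.02: print(bot.hand_in())
```

```text
27 [-1.26818458e-02  5.38784207e+02] [535.62861233 245.15578327] [538.36869314  56.27794349]
go [-635.6   -9.9  248.3] turn 8.02 yaw 8.02 force [-9.7 -2.7 27.6] pos [630.2  78.9 249.9] t 16.8
the job is handed in; nothing more can be done
None
```

The door was pushed shut past its catch, the knob was fitted flat to flat and pressed in to its stop, and the job was handed in with the gripper still holding it there; no verdict came back. I did not check the palette, jar, brush and paint pot again at the end.

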